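# Thread a reel on its stand's axle and lock it

## Task

A full reel has been stood loosely between the cheeks of the reel stand, a little off the axle line. Slide the reel into line and push the axle by its knob through the reel and the far cheek until the knob is fully home against the guide and the reel hangs on the axle clear of the stand's floor; then press the keeper plate all the way down so that its fork locks in the axle's groove. Leave the other things on the bench as they are.

Things in the scene. Friction and masses are not known exactly. Their poses are not given: they have to be found in the camera images.
- stand: fixed grey steel reel stand: base plate x +-46, y -90 to 62 mm; two cheeks 8 mm thick, 66 mm high, bay between them y -23 to 23, its floor 10 mm above the bench; guide bushing 24 mm thick from the near cheek to y -83. Origin on the bench under the bay's middle; y = axle line, the way the axle is pushed in; z up. Near cheek x +-24, far cheek x -22 to 40 mm
- axle_line (a point): the axle line in the middle of the bay (stand frame 0, 0, 45 mm); the guide's hole is 15 mm, the far cheek's 16.6 mm across, both on this line along the stand's y
- axle: loose steel axle, 14 mm thick, 165 mm long, parked in the guide, knob outside. Origin on its axis at the shoulder under the knob; y points to the nose (it may roll about y). Knob 28 mm across, y -12 to 0; home when the shoulder meets the guide's end (stand y -83). Groove 8 mm wide, 8 mm thick at y 114 to 122; nose tapers from y 127 to 153 mm
- axle_tip (a point): end of the axle's nose, on its axis, 153 mm from the shoulder; 4.4 mm thick there
- reel: loose full reel on edge in the bay: eight-sided black flanges 60 mm across flats, 40 mm wide along its y (bore axis), about 0.2 kg. Origin in the middle of the bore, 30 mm above the floor it stands on. Bore 19 mm across; standing on the floor it is 5 mm below the axle line, and the axle's tapered nose lifts it
- keeper (a joint): keeper plate on the outer face of the far cheek, swings about an axis along the stand's y; 0 = down, its fork astride the axle's groove; grows as it is lifted (rad, to 1.1); stays where it is left
- keeper_hinge (a point): pivot of the keeper (stand frame 30, 35, 49 mm)
- keeper_tab (a point): middle of the upper face of the keeper's bent finger tab, 18 mm (x) by 21 mm (y), 73 mm from the pivot; with the keeper down it is at stand frame -43, 45.5, 60 mm
- tape_1: roll of black tape, 62 mm across, 19 mm high, lying flat; a bystander; origin under its middle
- driver_2: dark screwdriver, 141 mm, lying; a bystander; origin under its middle
Things that resemble listed ones, but are neither listed nor needed, are in the scene too. Of the things that look like the stand, the larger one is meant.

How it is judged:
By the outcome, as a careful person would: the job done as asked, in the order asked, and still so for the second after the job is handed in, with the robot touching nothing.
It also fails if it takes over 72 s, if anything falls off the work surface, if the arm or the gripper's body presses on something with over 40 N, if the wrist force passes 120 N, or if a joint passes its speed limit or range.

## Robot

A 6-joint arm with a two-finger parallel gripper is mounted at the origin on a cart in front of the work surface, level with it; the furniture and walls round the work are solid. World frame = base frame: x ahead of the robot, y to its left, z up, the work surface at z = 0. Lengths are in m, angles in rad, forces in N, time in s.
With the tool pointing down it reaches from about 0.35 to 0.85 m from the base axis. Payload 8.1 kg.
Tool frame: the origin (TCP) lies at the very end of the fingers, on their centre line; the grasp point (between the pads) lies 19 mm behind it (manip.grip_depth is the distance from the TCP to the grasp point, in m); z points along the fingers, y is the line along which they close (so a half turn about z gives the same grasp; the last joint's range is limited). The gripper opens to 85 mm and grips with 20 to 120 N. Pads are 22 mm wide; open, the fingers measure 114 mm over their backs; the gripper's body (76 mm by 85 mm) begins 54 mm behind the grasp point. The pads swing forward as they close: fully open they stand 13 mm farther back than shut.
Start: joints at [1.199, 0.13, 1.488, -0, 1.523, -0.085], TCP at [0.17, 0.576, 0.231] pointing down, gripper open.
Joint ranges: [-2.96, 2.96], [-0.89, 2.26], [0.02, 2.5], [-1.34, 4.48], [0, 2.73], [-2.66, 2.66]. Speed limits (rad/s): [2.39, 2.39, 2.79, 3.14, 3.14, 3.14].

## Interface

Orientations are given as a unit quaternion [x, y, z, w].
In Python, from bench import manip, optics, ticket gives the robot as it stands.
- The arm moves only by the tool apply_moves, never from a script. Its argument "motion" is a list of rows, each a list of 4 numbers: the shift along the tool's x, y, z in mm, then the turn about the tool's z in degrees. In form: [[dx, dy, dz, turn], ...]. A call has 1 to 20 rows; each row is the pose to reach, as a shift and turn from the pose commanded when the call began, along the tool's axes at that moment; what a row does not reach only later rows make up. A row lasts 1/10 s, in which the tool goes at most 50 mm and 8.59 degrees, less where a joint would pass 70% of its speed; a pose out of reach is approached as far as the arm can. A call with a gripper value outside its range is refused whole. "hand" is the opening, from 0 (shut) to 1 (fully open), set as the call begins (left out, the last holds). The fingers move at their own pace and stop on an object; "newtons" is the grip in N (left out, the last holds). Time passes only in rows, so rows that repeat a pose let the fingers close. It gives the time, the measured TCP pose, the force, the opening and the grip force at its end, in the units of the state.
- manip.sense(): the state, without advancing time (a new reading comes with each control period).
- optics.read_camera(name): name is "side" or "top"; returns the picture (480x640x3 uint8, red, green, blue); there is no depth.
- optics.camera_model(name): a dict with "camera_matrix" (3x3 intrinsics, pixels), "origin" and "orientation" of the camera in the world. Camera axes: x right, y up, looking along -z (the intrinsics and any distortion apply to the point x, -y, -z); pixel columns grow to the right and rows downward; lengths in m; the calibration is good to about 2 mm. A picture is of the moment at which its call begins. camera_model takes no time and is no camera call.
- ticket.finish_job(): hands the job in; it is judged then, once.
The state is a dict: "clock": time; "qpos": joint angles; "joint_vel": joint speeds; "joint_torque": joint torques, N m; "eef_pos": TCP position; "eef_rot": TCP orientation; "contact_force": force on the tool from outside, world axes, zero at the start; "wrist_torque": the same for the moment, N m; "opening": finger opening in m; "finger_force": force on a finger pad.
Only numpy, scipy, OpenCV 4.12 (cv2) and the standard library are available. Lean on these libraries where they do the work, as an engineer would, in place of code of your own. Each camera call takes 0.05 s, during which the arm holds its last target. There are 200 camera calls.

## Working session

There is one attempt and no reset: what is moved stays moved. The work goes in short steps, Python scripts to look and compute and a tool call to move; the robot and the scene stay as the last step left them, time stands still between calls to the robot, and variables do not carry over. Pictures are saved under pics/ and viewed, at most 10 in all, crops included, and the job is handed in when it is done.

Besides the shell and the picture viewer there is one more tool, called after "Emit:" by a JSON object that holds its "fn" and its "kwargs". apply_moves: Moves the arm, as the interface text tells. Its arguments: {"type":"object","properties":{"motion":{"type":"array"},"hand":{"type":"number"},"newtons":{"type":"number"}},"required":["motion"]}

```bash
mkdir -p pics; cat > h.py <<'E'
import numpy as np, cv2
from scipy.spatial.transform import Rotation as R
from bench import manip, optics, ticket
def cam(n):
    m=optics.camera_model(n); K=np.array(m["camera_matrix"]); o=np.array(m["origin"]); q=np.array(m["orientation"])
    Rm=R.from_quat(q).as_matrix() if q.size==4 else q.reshape(3,3)
    return K,o,Rm,m
def ray(n,u,v):
    K,o,Rm,m=cam(n); d=np.linalg.solve(K,[u,v,1.]); return o,Rm@np.array([d[0],-d[1],-d[2]])
def onz(n,u,v,z):
    o,d=ray(n,u,v); return o+d*(z-o[2])/d[2]
def proj(n,p):
    K,o,Rm,m=cam(n); c=Rm.T@(np.array(p)-o); x=K@np.array([c[0],-c[1],-c[2]]); return x[:2]/x[2]
def tri(p1,p2):
    (o1,d1),(o2,d2)=ray("top",*p1),ray("side",*p2)
    s=np.linalg.lstsq(np.c_[d1,-d2],o2-o1,rcond=None)[0]
    a,b=o1+d1*s[0],o2+d2*s[1]; return (a+b)/2,np.linalg.norm(a-b)
def snap(n,f):
    im=optics.read_camera(n)[:,:,::-1]; cv2.imwrite(f"pics/{f}.png",im); return im
E
python3 - <<'E'
from h import *
for n in("top","side"):
    snap(n,n+"0"); print(optics.camera_model(n))
print(manip.sense(), manip.grip_depth)
E
```

```text
{'camera_matrix': array([[549.2895017 ,   0.        , 317.51388151],
       [  0.        , 549.2895017 , 231.7799226 ],
       [  0.        ,   0.        ,   1.        ]]), 'origin': array([ 0.46116311, -0.04617253,  0.93211979]), 'orientation': array([ 0.017989  , -0.03073801, -0.70488685,  0.70842508])}
{'camera_matrix': array([[444.58699453,   0.        , 319.9998478 ],
       [  0.        , 444.58699453, 244.24310796],
       [  0.        ,   0.        ,   1.        ]]), 'origin': array([ 0.12781512, -0.08500199,  0.8298523 ]), 'orientation': array([ 0.17434375, -0.16762175, -0.65406556,  0.71673248])}
{'clock': 0.1, 'qpos': array([ 1.19862471e+00,  1.31072428e-01,  1.48915446e+00, -1.06173619e-05,
        1.52298722e+00, -8.53884170e-02]), 'joint_vel': array([-0.00031793, -0.00139562, -0.002024  , -0.00139049, -0.00082047,
       -0.00112192]), 'joint_torque': array([ 1.39525728e-03, -5.70934618e+01, -5.01950741e+01, -9.54413917e-05,
        7.73563050e-03, -2.37126090e-05]), 'eef_pos': array([0.16952113, 0.57505297, 0.23036596]), 'eef_rot': array([ 1.42900418e-01,  9.89736739e-01, -7.90802834e-04, -1.78699601e-04]), 'contact_force': array([0.60035578, 0.01046414, 0.23035487]), 'wrist_torque': array([ 0.05970857,  0.01444193, -0.00096351]), 'finger_force': 0.0, 'opening': 0.0849847925884147} 0.0187
```

View pics/top0.png

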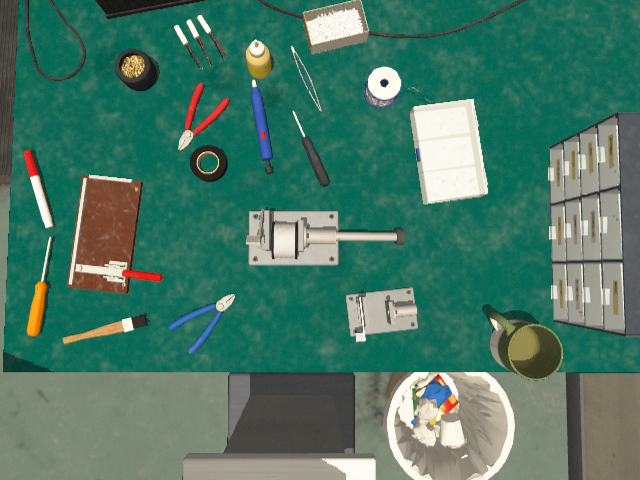

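View pics/side0.png

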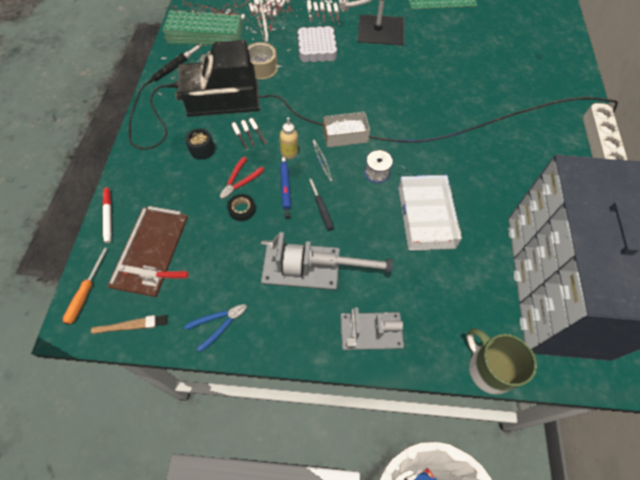

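The stand is at about (293,238) in the top view. Its axle points left (world +y), with the knob at (400,236). Zooming in on the stand in both views.

```bash
python3 - <<'E'
from h import *
a=cv2.imread("pics/top0.png")[195:275,240:420]; b=cv2.imread("pics/side0.png")[220:300,240:420]
a=cv2.resize(a,None,fx=4.4,fy=3.7*1,interpolation=cv2.INTER_CUBIC) if 0 else cv2.resize(a,(720,320-20),interpolation=cv2.INTER_CUBIC)
b=cv2.resize(b,(720,300),interpolation=cv2.INTER_CUBIC)
cv2.imwrite("pics/z0.png",np.vstack([a,b]))
E
```

```text
(no output)
```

View pics/z0.png

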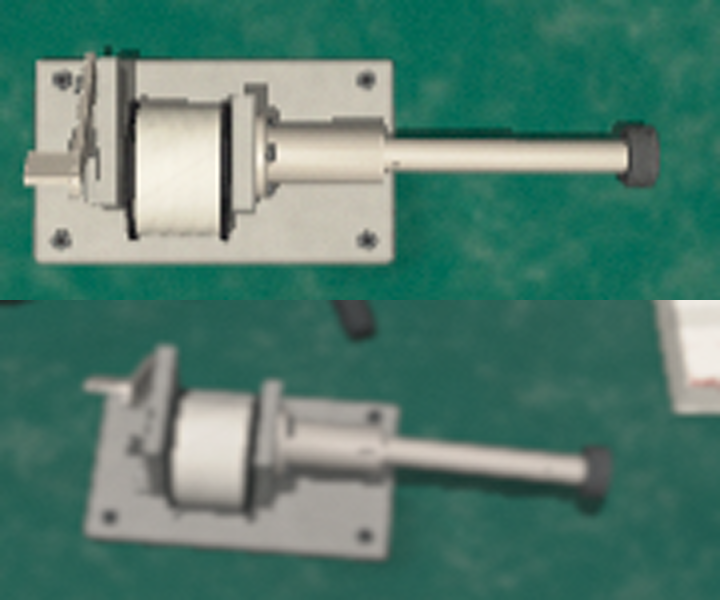

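```bash
python3 - <<'E'
from h import *
T=lambda u,v:(240+u/4,195+v/3.75); S=lambda u,v:(240+u/4,220+(v-300)/3.75)
c=[onz("top",*T(u,v),0.010) for u,v in[(36,60),(393,60),(393,262),(36,262)]]
print(np.round(c,4))
cs=[onz("side",*S(u,v),0.010) for u,v in[(86,536),(388,557),(399,405)]]
print("side",np.round(cs,4))
local=np.array([[.046,.062],[.046,-.09],[-.046,-.09],[-.046,.062]])
A=np.array(c)[:,:2]; lc=local-local.mean(0); ac=A-A.mean(0)
th=np.arctan2((lc[:,0]*ac[:,1]-lc[:,1]*ac[:,0]).sum(),(lc*ac).sum()); Rm=np.array([[np.cos(th),-np.sin(th)],[np.sin(th),np.cos(th)]])
t=A.mean(0)-Rm@local.mean(0); print("stand yaw",np.degrees(th),t, "res",np.round(A-(local@Rm.T+t),4))
st=lambda p:np.round(np.r_[Rm.T@(p[:2]-t),p[2]],4)
print("knob tri",st(tri(T(640,155),S(598,478))[0]),tri(T(640,155),S(598,478))[1])
print("shoulder top z45",st(onz("top",*T(627,155),.045)),st(onz("top",*T(400,155),.045)))
print("reel lo/hi edges z.04",st(onz("top",*T(178,238),.05)),st(onz("top",*T(178,100),.05)),"flange ys z.07",st(onz("top",*T(128,170),.06)),st(onz("top",*T(230,170),.06)))
print("tab",[ (st(p),e) for p,e in [tri(T(52,167),S(105,386))]])
# where features would appear
def w(p): return np.r_[Rm@np.array(p[:2])+t,p[2]]
def iT(p): u=proj("top",p); return np.round([(u[0]-240)*4,(u[1]-195)*3.75])
print("reel top centre if x=0:",iT(w([0,0,.065])), "side",)
for q in [.7,.9,1.1]:
    a=np.arctan2(.011,-.073)-q; print(q,"tab pred",iT(w([.03+.0738*np.cos(a),.0455,.049+.0738*np.sin(a)])),w([.03+.0738*np.cos(a),.0455,.049+.0738*np.sin(a)]))
for n,p in dict(o=[0,0,.045],guide_end=[0,-.083,.045],ncheek=[.024,-.023,.066],ncheek2=[-.024,-.023,.066],fc=[.04,.023,.066],fc2=[-.022,.023,.066]).items(): print(n,w(p),iT(w(p)))
E
```

```text
[[ 0.5593  0.0528  0.01  ]
 [ 0.5602 -0.0975  0.01  ]
 [ 0.4694 -0.0977  0.01  ]
 [ 0.4688  0.0517  0.01  ]]
side [[ 0.4647  0.0518  0.01  ]
 [ 0.4667 -0.0989  0.01  ]
 [ 0.5577 -0.0982  0.01  ]]
stand yaw 0.34095984279415736 [ 0.51434902 -0.00867721] res [[-0.0007 -0.0007]
 [-0.0006  0.0009]
 [ 0.0006  0.0013]
 [ 0.0008 -0.0014]]
knob tri [ 0.0018 -0.1916  0.0212] 0.0006036346686510433
shoulder top z45 [ 0.0003 -0.182   0.045 ] [ 0.0004 -0.0898  0.045 ]
reel lo/hi edges z.04 [-0.0354 -0.0003  0.05  ] [ 0.0238 -0.0002  0.05  ] flange ys z.07 [-0.0068  0.0192  0.06  ] [-0.0069 -0.0213  0.06  ]
tab [(array([-0.0082,  0.0464,  0.1049]), np.float64(0.003130648257748163))]
reel top centre if x=0: [176. 153.] side
0.7 tab pred [ 50. 194.] [0.49534743 0.03671052 0.10442304]
0.9 tab pred [ 48. 163.] [0.50732945 0.03678182 0.11299966]
1.1 tab pred [ 47. 128.] [0.52077651 0.03686184 0.11902481]
o [ 0.51434902 -0.00867721  0.045     ] [178. 156.]
guide_end [ 0.51484294 -0.09167574  0.045     ] [383. 156.]
ncheek [ 0.53848546 -0.03153398  0.066     ] [234.  96.]
ncheek2 [ 0.49048631 -0.03181962  0.066     ] [234. 210.]
fc [0.55421144 0.01456042 0.066     ] [118.  58.]
fc2 [0.49221254 0.01419146 0.066     ] [117. 205.]
```

```bash
cat >> h.py <<'E'
T0=np.array([.5143,-.0087]); TH=np.radians(.34)
RS=np.array([[np.cos(TH),-np.sin(TH)],[np.sin(TH),np.cos(TH)]])
def w(x,y,z): return np.r_[RS@np.array([x,y])+T0,z]
def st(p): return np.r_[RS.T@(np.array(p[:2])-T0),p[2]]
def go(x,y,z,ang=0.):   # stand-frame mm target, tool-y angle (deg, stand frame)
    s=manip.sense(); M=R.from_quat(s["eef_rot"]).as_matrix()
    d=M.T@(w(x/1e3,y/1e3,z/1e3)-s["eef_pos"])*1e3
    cur=np.degrees(np.arctan2(M[1,1],M[0,1])); t=-((np.degrees(TH)+ang-cur+90)%180-90)
    print("move",np.round(d,1),"turn",round(t,1),"| at",np.round(st(s["eef_pos"])*1e3,1),"F",np.round(s["contact_force"],1),"t",round(s["clock"],2))
E
python3 -c "
from h import *
go(0,-14,150)"
```

```text
move [-499.9 -475.7   81.1] turn 73.2 | at [-341.3  585.8  230.4] F [0.6 0.  0.2] t 0.1
```

Emit:
{"fn": "apply_moves", "kwargs": {"motion": [[-500,-476,81,73.2],[-500,-476,81,73.2],[-500,-476,81,73.2],[-500,-476,81,73.2],[-500,-476,81,73.2],[-500,-476,81,73.2],[-500,-476,81,73.2],[-500,-476,81,73.2],[-500,-476,81,73.2],[-500,-476,81,73.2],[-500,-476,81,73.2],[-500,-476,81,73.2],[-500,-476,81,73.2],[-500,-476,81,73.2],[-500,-476,81,73.2],[-500,-476,81,73.2],[-500,-476,81,73.2],[-500,-476,81,73.2]], "hand": 1}}

```text
clock: 1.9
eef_pos: [0.5142, -0.0213, 0.1504]
eef_rot: [0.704, 0.71, 0.0, -0.0]
contact_force: [0.8, -0.2, -0.3]
opening: 0.0853
finger_force: 0.0
```

```bash
python3 -c "
from h import *
go(0,-14,30)"
```

```text
move [-1.400e+00  1.000e-01  1.204e+02] turn 0.1 | at [-1.000e-01 -1.260e+01  1.504e+02] F [ 0.8 -0.2 -0.3] t 1.9
```

Emit:
{"fn": "apply_moves", "kwargs": {"motion": [[-1.4,0,25,0],[-1.4,0,50,0],[-1.4,0,75,0],[-1.4,0,90,0],[-1.4,0,105,0],[-1.4,0,115,0],[-1.4,0,120,0],[-1.4,0,120,0]]}}

```text
clock: 2.7
eef_pos: [0.5145, -0.0238, 0.03]
eef_rot: [0.705, 0.709, -0.0, -0.0]
contact_force: [-1.0, -0.5, 0.3]
opening: 0.0853
finger_force: 0.0
```

```bash
python3 -c "
from h import *
go(0,-14,30); print(manip.sense()['wrist_torque'])
a=snap('top','t1')[190:275,235:420]; b=snap('side','s1')[205:300,230:420]
cv2.imwrite('pics/z1.png',np.vstack([cv2.resize(a,(740,300)),cv2.resize(b,(740,300))]))"
```

```text
move [ 1.1 -0.1  0. ] turn 0.0 | at [  0.1 -15.1  30. ] F [-1.  -0.5  0.3] t 2.7
[-0.04971722  0.00363379 -0.04385019]
```

View pics/z1.png

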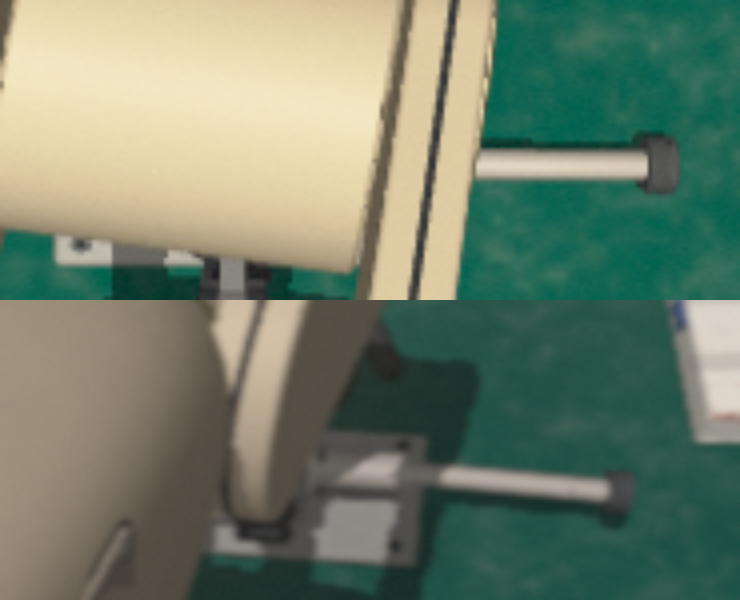

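The arm blocks both views of the reel, but the axle and knob (660,163) haven't moved and there is no contact force. I'll close gently to centre the reel.

Emit:
{"fn": "apply_moves", "kwargs": {"motion": [[0,0,0,0],[0,0,0,0],[0,0,0,0],[0,0,0,0],[0,0,0,0],[0,0,0,0],[0,0,0,0],[0,0,0,0]], "hand": 0.55, "newtons": 20}}

```text
clock: 3.6
eef_pos: [0.5153, -0.024, 0.0311]
eef_rot: [0.705, 0.709, 0.0, 0.001]
contact_force: [-1.4, -0.0, 6.2]
opening: 0.0594
finger_force: 21.3
```

```bash
python3 -c "
from h import *
go(0,-14,30); print(manip.sense()['wrist_torque'],manip.sense()['opening'])"
```

```text
move [ 1.3 -0.9  1.1] turn 0.0 | at [  0.9 -15.3  31.1] F [-1.4 -0.   6.2] t 3.6
[-0.02516291  0.37589042  0.00785368] 0.05944131280744075
```

Emit:
{"fn": "apply_moves", "kwargs": {"motion": [[0,-0.7,0,0],[0,-0.7,0,0],[0,-0.7,0,0],[0,-0.7,0,0]]}}

```text
clock: 4.0
eef_pos: [0.515, -0.0241, 0.0311]
eef_rot: [0.705, 0.709, 0.001, 0.001]
contact_force: [0.2, -0.8, 5.6]
opening: 0.06
finger_force: 21.3
```

Emit:
{"fn": "apply_moves", "kwargs": {"motion": [[0,0,0,0],[0,0,0,0],[0,0,0,0],[0,0,0,0],[0,0,0,0],[0,0,-15,0],[0,0,-40,0],[0,0,-70,0],[0,0,-110,0],[0,0,-140,0]], "hand": 1}}

```text
clock: 5.0
eef_pos: [0.5146, -0.024, 0.174]
eef_rot: [0.705, 0.709, 0.001, 0.001]
contact_force: [1.1, 0.4, -0.2]
opening: 0.0851
finger_force: 0.0
```

```bash
python3 -c "
from h import *
go(0,-240,170)
go(0,-240,37)"
```

```text
move [-224.7   -0.3    4.1] turn 0.0 | at [  0.2 -15.3 174. ] F [ 1.1  0.4 -0.2] t 5.0
move [-224.7   -0.7  137.1] turn 0.0 | at [  0.2 -15.3 174. ] F [ 1.1  0.4 -0.2] t 5.0
```

Emit:
{"fn": "apply_moves", "kwargs": {"motion": [[-50,0,0,0],[-100,0,0,0],[-150,0,0,0],[-200,0,0,0],[-225,0,0,0],[-225,-0.3,40,0],[-225,-0.3,80,0],[-225,-0.3,80,0],[-225,-0.3,80,0]], "hand": 0}}

```text
clock: 5.9
eef_pos: [0.5147, -0.2486, 0.091]
eef_rot: [0.705, 0.709, -0.0, -0.001]
contact_force: [0.7, -0.8, 0.2]
opening: 0.0003
finger_force: 0.0
```

```bash
python3 -c "
from h import *
go(0,-225,31)
a=snap('top','t2')[190:275,235:420]; b=snap('side','s2')[205:300,230:420]
cv2.imwrite('pics/z2.png',np.vstack([cv2.resize(a,(740,300)),cv2.resize(b,(740,300))]))
for x in(.03,-.03): u=proj('top',w(x,0,.05)); print((u[0]-235)*4,(u[1]-190)*300/85)"
```

```text
move [14.8  1.1 60. ] turn 0.0 | at [  -1.  -239.9   91. ] F [ 0.7 -0.8  0.2] t 5.9
197.65515216352856 98.29643151718308
197.26714950380688 229.81317435799198
```

View pics/z2.png

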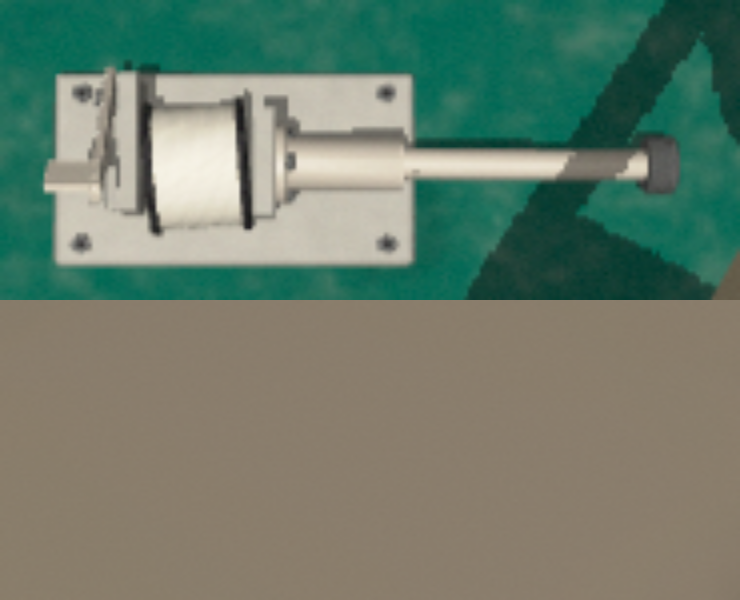

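The reel is centred at about (198,166), within roughly 1 mm and 4° of yaw. That is well inside what the nose's taper can take, so I'll push the knob now.

Emit:
{"fn": "apply_moves", "kwargs": {"motion": [[0,1,30,0],[0,1,50,0],[0,1,60,0],[0,1,60,0],[10,1,60,0],[20,1,60,0],[28,1,60,0],[36,1,60,0],[40,1,60,0],[44,1,60,0],[44,1,60,0]]}}

```text
clock: 7.1
eef_pos: [0.5165, -0.2051, 0.0312]
eef_rot: [0.705, 0.71, 0.0, 0.001]
contact_force: [-0.3, -3.8, 0.2]
opening: -0.0
finger_force: 1.7
```

```bash
python3 -c "
from h import *
go(0,-94,31)"
```

```text
move [102.4  -0.9   0. ] turn 0.0 | at [   1.  -196.4   31.2] F [-0.3 -3.8  0.2] t 7.1
```

Emit:
{"fn": "apply_moves", "kwargs": {"motion": [[4,-0.6,0,0],[8,-0.9,0,0],[12,-0.9,0,0],[16,-0.9,0,0],[20,-0.9,0,0],[24,-0.9,0,0],[28,-0.9,0,0],[32,-0.9,0,0],[36,-0.9,0,0],[40,-0.9,0,0],[40,-0.9,0,0]]}}

```text
clock: 8.2
eef_pos: [0.5144, -0.164, 0.03]
eef_rot: [0.705, 0.71, 0.0, -0.0]
contact_force: [-0.1, -0.5, 0.0]
opening: -0.0006
finger_force: 0.0
```

Emit:
{"fn": "apply_moves", "kwargs": {"motion": [[3,0,0,0],[6,0,0,0],[9,0,0,0],[12,0,0,0],[15,0,0,0],[18,0,0,0],[21,0,0,0],[24,0,0,0],[24,0,0,0]]}}

```text
clock: 9.1
eef_pos: [0.5145, -0.1403, 0.0303]
eef_rot: [0.705, 0.709, 0.0, -0.0]
contact_force: [-0.3, -0.0, 0.3]
opening: 0.0001
finger_force: 0.0
```

```bash
python3 -c "
from h import *
go(0,-106,31)
a=snap('top','t3')[190:275,235:420]; b=snap('side','s3')[205:300,230:420]
cv2.imwrite('pics/z3.png',np.vstack([cv2.resize(a,(740,300)),cv2.resize(b,(740,300))]))"
```

```text
move [25.6  0.6 -0.7] turn 0.0 | at [  -0.6 -131.6   30.3] F [-0.3 -0.   0.3] t 9.1
```

View pics/z3.png

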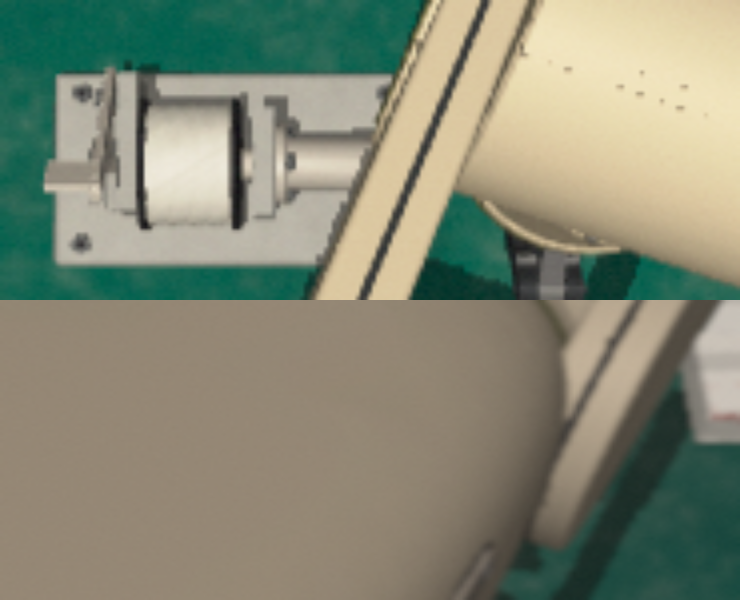

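The nose is through the reel: the axle shows at (247,165), and the reel now sits straight against the far cheek. I'll keep pushing.

Emit:
{"fn": "apply_moves", "kwargs": {"motion": [[3,0.5,0,0],[6,0.5,0,0],[9,0.5,0,0],[12,0.5,0,0],[15,0.5,0,0],[17,0.5,0,0],[19,0.5,0,0],[20,0.5,0,0]]}}

```text
clock: 10.0
eef_pos: [0.5149, -0.1207, 0.0303]
eef_rot: [0.705, 0.709, 0.0, 0.0]
contact_force: [-0.3, -1.7, -0.2]
opening: -0.0002
finger_force: 0.9
```

Emit:
{"fn": "apply_moves", "kwargs": {"motion": [[1,0,0,0],[2,0,0,0],[3,0,0,0],[3.5,0,0,0],[4,0,0,0],[4,0,0,0]]}}

```text
clock: 10.6
eef_pos: [0.5149, -0.1169, 0.0303]
eef_rot: [0.705, 0.709, 0.0, 0.0]
contact_force: [-0.5, -0.9, 0.4]
opening: 0.0
finger_force: 0.7
```

Emit:
{"fn": "apply_moves", "kwargs": {"motion": [[1,0,0,0],[2,0,0,0],[3,0,0,0],[4,0,0,0],[5,0,0,0],[5,0,0,0]]}}

```text
clock: 11.2
eef_pos: [0.5147, -0.113, 0.0302]
eef_rot: [0.705, 0.709, -0.001, 0.001]
contact_force: [0.0, -7.7, -2.4]
opening: -0.0001
finger_force: 3.9
```

Emit:
{"fn": "apply_moves", "kwargs": {"motion": [[1,0,0,0],[2,0,0,0],[2,0,0,0]]}}

```text
clock: 11.5
eef_pos: [0.5147, -0.1128, 0.0303]
eef_rot: [0.705, 0.709, -0.002, 0.002]
contact_force: [-0.7, -16.8, -4.3]
opening: 0.0001
finger_force: 8.4
```

The knob has hit a hard stop where it should be home. I'll back off and look.

Emit:
{"fn": "apply_moves", "kwargs": {"motion": [[-3,0,0,0],[-12,0,0,0],[-40,0,-10,0],[-80,0,-40,0],[-120,0,-80,0],[-150,0,-120,0],[-150,0,-150,0],[-150,0,-150,0]]}}

```text
clock: 12.3
eef_pos: [0.5187, -0.2631, 0.1872]
eef_rot: [0.705, 0.709, 0.001, 0.005]
contact_force: [0.4, -0.4, -0.5]
opening: -0.0002
finger_force: 0.0
```

```bash
python3 -c "
from h import *
go(0,-225,31)
a=snap('top','t4')[190:275,235:420]; b=snap('side','s4')[205:300,230:420]
cv2.imwrite('pics/z4.png',np.vstack([cv2.resize(a,(740,300)),cv2.resize(b,(740,300))]))
p=lambda *q: print(q,((lambda u:((u[0]-235)*4,(u[1]-190)*300/85))(proj('top',w(*q)))))
p(0,-.083,.045);p(0,-.095,.045);p(0,.07,.045)"
```

```text
move [ 30.2  -4.3 156. ] turn -0.1 | at [   2.9 -254.5  187.2] F [ 0.4 -0.4 -0.5] t 12.3
(0, -0.083, 0.045) (np.float64(403.21908973291374), np.float64(164.4769840255983))
(0, -0.095, 0.045) (np.float64(432.8341738491531), np.float64(164.46499553565877))
(0, 0.07, 0.045) (np.float64(24.343970901133503), np.float64(164.63035656145524))
```

View pics/z4.png

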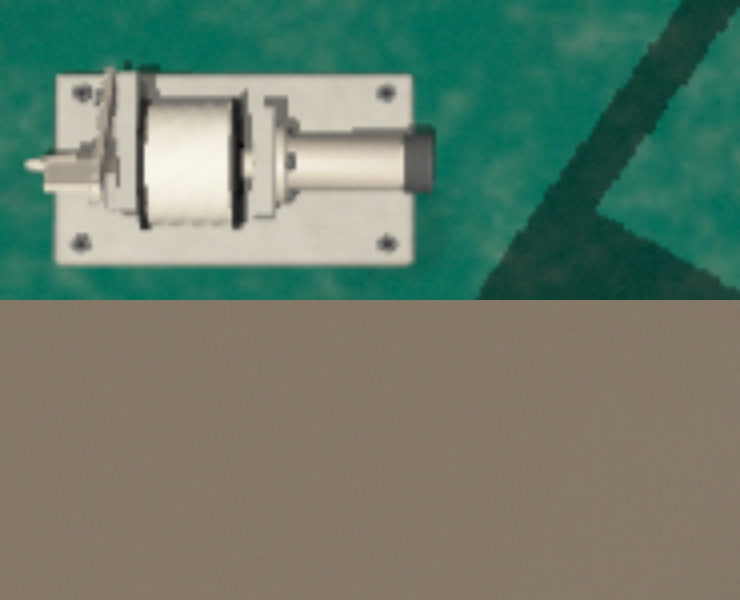

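Knob home: it spans 403–433 px against a prediction of 403–433. The tip shows beyond the keeper at (25,164). Next is the keeper.

```bash
python3 -c "
from h import *
go(-5,49,160)"
```

```text
move [300.8  -5.6  21.2] turn 0.0 | at [   0.6 -251.8  181.4] F [-0.7  0.3 -1.3] t 12.4
```

Emit:
{"fn": "apply_moves", "kwargs": {"motion": [[50,0,0,0],[100,0,0,0],[150,0,0,0],[200,0,0,0],[250,0,0,0],[300,-5,0,0],[301,-5.5,20,0],[301,-5.5,21,0],[301,-5.5,21,0]]}}

```text
clock: 13.3
eef_pos: [0.5068, 0.0411, 0.1574]
eef_rot: [0.705, 0.71, -0.001, -0.001]
contact_force: [0.9, -0.1, 0.2]
opening: 0.0001
finger_force: 0.0
```

```bash
python3 -c "
from h import *
go(-6,49,120)"
```

```text
move [-0.9  1.4 37.4] turn 0.1 | at [ -7.2  49.9 157.4] F [ 0.9 -0.1  0.2] t 13.3
```

Emit:
{"fn": "apply_moves", "kwargs": {"motion": [[-1,1,15,0],[-1,1,27,0],[-1,1,33,0],[-1,1,37,0],[-1,-5,42,0],[-1,-11,47,0],[-1,-16,53,0],[-1,-16,53,0]]}}

```text
clock: 14.1
eef_pos: [0.491, 0.0401, 0.1053]
eef_rot: [0.705, 0.709, -0.001, -0.001]
contact_force: [-0.7, 0.5, -0.4]
opening: 0.0001
finger_force: 0.0
```

```bash
python3 -c "
from h import *
go(-43,49,60); print(manip.sense()['wrist_torque'])"
```

```text
move [  0.1 -19.9  45.3] turn 0.0 | at [-23.   48.9 105.3] F [-0.7  0.5 -0.4] t 14.1
[-0.01507713  0.02017531  0.00269566]
```

Emit:
{"fn": "apply_moves", "kwargs": {"motion": [[0,-3,3,0],[0,-6,7,0],[0,-8,10,0],[0,-10,14,0],[0,-12,18,0],[0,-13,21,0],[0,-15,26,0],[0,-17,32,0],[0,-17,32,0]]}}

```text
clock: 15.0
eef_pos: [0.4743, 0.0399, 0.0731]
eef_rot: [0.705, 0.709, -0.001, -0.001]
contact_force: [-0.2, 0.5, 0.1]
opening: -0.0
finger_force: 0.0
```

Emit:
{"fn": "apply_moves", "kwargs": {"motion": [[0,-1,4,0],[0,-2,8,0],[0,-3,11,0],[0,-3,12,0],[0,-3,13,0],[0,-3,14,0],[0,-3,14,0]]}}

```text
clock: 15.7
eef_pos: [0.4724, 0.0398, 0.0602]
eef_rot: [0.705, 0.709, 0.0, -0.0]
contact_force: [0.6, 0.1, 0.4]
opening: 0.0002
finger_force: 0.0
```

```bash
python3 -c "
from h import *
go(-43,49,60); print(manip.sense()['wrist_torque'])
a=snap('top','t5')[180:275,215:345]; b=snap('side','s5')[205:300,230:360]
cv2.imwrite('pics/z5.png',np.vstack([cv2.resize(a,(410,300)),cv2.resize(b,(410,300))]))"
```

```text
move [ 0.2 -1.3  0.2] turn 0.0 | at [-41.7  48.8  60.2] F [0.6 0.1 0.4] t 15.7
[0.00889042 0.02712977 0.02730872]
```

View pics/z5.png

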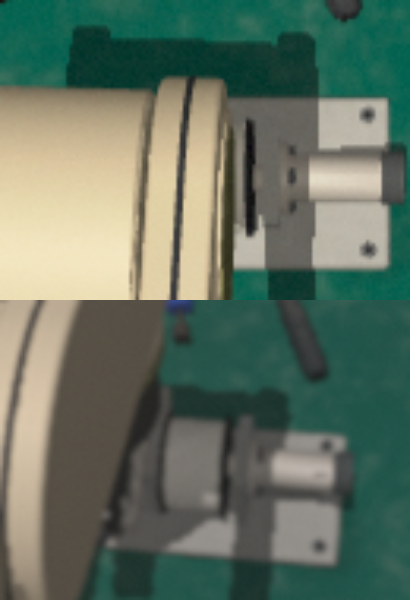

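The arm hides the tab, so I'll press on until I feel a stop.

Emit:
{"fn": "apply_moves", "kwargs": {"motion": [[0,0,1,0],[0,0,2,0],[0,0,3,0],[0,0,3,0]]}}

```text
clock: 16.2
eef_pos: [0.4727, 0.0399, 0.0592]
eef_rot: [0.705, 0.709, 0.0, 0.0]
contact_force: [-9.9, 0.1, 20.9]
opening: 0.0002
finger_force: 10.0
```

Emit:
{"fn": "apply_moves", "kwargs": {"motion": [[0,0,1,0],[0,0,1.5,0],[0,0,1.5,0]]}}

```text
clock: 16.5
eef_pos: [0.4727, 0.0399, 0.0587]
eef_rot: [0.705, 0.709, -0.0, 0.0]
contact_force: [-16.7, 1.0, 31.1]
opening: 0.0002
finger_force: 15.7
```

Emit:
{"fn": "apply_moves", "kwargs": {"motion": [[0,0,-6,0],[0,0,-25,0],[0,0,-70,0],[0,-40,-110,0],[-30,-80,-150,0],[-80,-80,-150,0],[-130,-80,-150,0],[-180,-80,-150,0],[-230,-80,-150,0],[-280,-80,-150,0],[-330,-80,-150,0],[-330,-80,-150,0]]}}

```text
clock: 17.7
eef_pos: [0.3935, -0.2952, 0.2056]
eef_rot: [0.706, 0.708, -0.001, 0.0]
contact_force: [0.1, 0.1, 0.2]
opening: -0.0005
finger_force: 0.0
```

```bash
python3 -c "
from h import *
a=snap('top','t6')[190:275,235:420]; b=snap('side','s6')[205:300,230:420]
cv2.imwrite('pics/z6.png',np.vstack([cv2.resize(a,(740,300)),cv2.resize(b,(740,300))]))
for p in [(-.052,.035,.06),(-.052,.056,.06),(-.034,.056,.06)]:
  u=proj('top',w(*p)); v=proj('side',w(*p)); print(p,(u[0]-235)*4,(u[1]-190)*300/85,(v[0]-230)*740/190,300+(v[1]-205)*300/95)"
```

```text
(-0.052, 0.035, 0.06) 107.44930887266128 278.43195231922306 163.9742512915848 520.978710255414
(-0.052, 0.056, 0.06) 54.22122145750029 278.50375662530337 120.98264731813225 518.1609311836013
(-0.034, 0.056, 0.06) 54.54342356490656 238.28059738821133 126.28518934774795 491.03496062123196
```

View pics/z6.png

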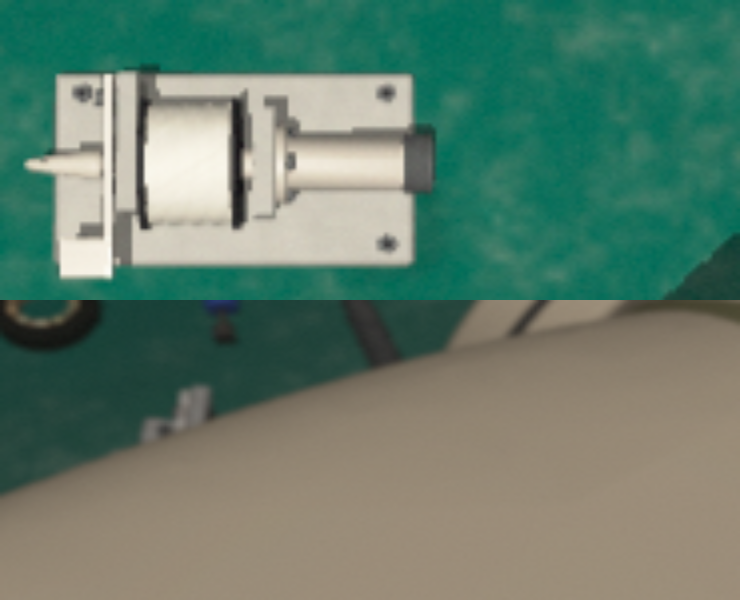

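The keeper is down: its tab is at (60–113, 238–278), where predicted, after a hard stop at z≈59 mm under 31 N. The knob is still home at 403–433 px, the nose is through, and the arm is clear, so I'm handing in.

```bash
python3 -c "
from h import *
print(ticket.finish_job())"
```

```text
the job is handed in; nothing more can be done
None
```

The job is handed in at about 18 s on the robot's clock: the reel is in line on the axle, the knob is home against the guide, and the keeper is pressed down to its stop. I checked the knob and keeper in the top view; the reel's clearance from the floor and the fork's seat in the groove were not directly visible.

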